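Set the stock tags to match the bins

TASK

Set the hinged stock tags on the bin station so that only the full bins show green: the tag in front of each full bin must lie over with its green face up, and the tag in front of each bin that is not full with its red face up, every tag resting on its stop. Push the wrong tags over gently with the fingertips, never gripping anything, and leave the bins and the loose things around them where they are.

Things in the scene. Friction and masses are not known exactly. Their poses are not given: they have to be found in the camera images.
- board: White bin-station board fixed on the bench, 300 mm deep (x) by 580 wide (y), 12 thick; origin at the centre of its underside, x points away from the robot, y to its left. Four lanes 140 mm apart (centres y = -210, -70, 70, 210 mm), divided by thin grey lines: in each a tag stand at x = -70 mm and a blue bin at about x = +65 mm. A tag belongs to the bin straight behind it in its lane.
- stand_a: Steel stand of one tag, fixed on the board, 78 mm (x) by 48 mm (y), its cheeks 38 mm high; origin at the centre of its underside on the board's top (z = 12 mm), axes parallel to the board's. The tag's hinge pin runs along x, 22 mm above this origin.
- tag_a (a joint): Hinge of the tag on stand_a, a 30 g plate red on one face, green on the other. 0 rad: on its stop, leaning 37 degrees from upright towards the stand's +y, red face up (shows red). 0.65: upright. 1.29: on the other stop, leaning as far to -y, green face up (shows green). No spring: pushed past upright it drops over by its own weight. Push its raised edge across from the side it leans to.
- edge_a (a point): Which face is up is best seen from above (from low at the side only the underside may show). Middle of the free edge, a black round bar 8 mm thick, of the tag on stand_a; moves with the tag, 83 mm above the bench at rest, 96 mm when upright. The plate is 56 mm wide along the hinge, 62 mm from hinge to this point, 4.8 mm thick.
- stand_b: Steel stand of one tag, fixed on the board, 78 mm (x) by 48 mm (y), its cheeks 38 mm high; origin at the centre of its underside on the board's top (z = 12 mm), axes parallel to the board's. The tag's hinge pin runs along x, 22 mm above this origin.
- tag_b (a joint): Hinge of the tag on stand_b, a 30 g plate red on one face, green on the other. 0 rad: on its stop, leaning 37 degrees from upright towards the stand's +y, red face up (shows red). 0.65: upright. 1.29: on the other stop, leaning as far to -y, green face up (shows green). No spring: pushed past upright it drops over by its own weight. Push its raised edge across from the side it leans to.
- edge_b (a point): Which face is up is best seen from above (from low at the side only the underside may show). Middle of the free edge, a black round bar 8 mm thick, of the tag on stand_b; moves with the tag, 83 mm above the bench at rest, 96 mm when upright. The plate is 56 mm wide along the hinge, 62 mm from hinge to this point, 4.8 mm thick.
- stand_c: Steel stand of one tag, fixed on the board, 78 mm (x) by 48 mm (y), its cheeks 38 mm high; origin at the centre of its underside on the board's top (z = 12 mm), axes parallel to the board's. The tag's hinge pin runs along x, 22 mm above this origin.
- tag_c (a joint): Hinge of the tag on stand_c, a 30 g plate red on one face, green on the other. 0 rad: on its stop, leaning 37 degrees from upright towards the stand's +y, red face up (shows red). 0.65: upright. 1.29: on the other stop, leaning as far to -y, green face up (shows green). No spring: pushed past upright it drops over by its own weight. Push its raised edge across from the side it leans to.
- edge_c (a point): Which face is up is best seen from above (from low at the side only the underside may show). Middle of the free edge, a black round bar 8 mm thick, of the tag on stand_c; moves with the tag, 83 mm above the bench at rest, 96 mm when upright. The plate is 56 mm wide along the hinge, 62 mm from hinge to this point, 4.8 mm thick.
- stand_d: Steel stand of one tag, fixed on the board, 78 mm (x) by 48 mm (y), its cheeks 38 mm high; origin at the centre of its underside on the board's top (z = 12 mm), axes parallel to the board's. The tag's hinge pin runs along x, 22 mm above this origin.
- tag_d (a joint): Hinge of the tag on stand_d, a 30 g plate red on one face, green on the other. 0 rad: on its stop, leaning 37 degrees from upright towards the stand's +y, red face up (shows red). 0.65: upright. 1.29: on the other stop, leaning as far to -y, green face up (shows green). No spring: pushed past upright it drops over by its own weight. Push its raised edge across from the side it leans to.
- edge_d (a point): Which face is up is best seen from above (from low at the side only the underside may show). Middle of the free edge, a black round bar 8 mm thick, of the tag on stand_d; moves with the tag, 83 mm above the bench at rest, 96 mm when upright. The plate is 56 mm wide along the hinge, 62 mm from hinge to this point, 4.8 mm thick.
- full_bin_1: Loose blue plastic picking bin, 110 mm (x) by 105 mm (y) by 68 mm high, full, heaped over the rim (to 80 mm) with brass fittings; origin at the centre of its underside. Stays where it is.
- full_bin_2: Loose blue plastic picking bin, 110 mm (x) by 105 mm (y) by 68 mm high, full, heaped over the rim (to 80 mm) with yellow plastic caps; origin at the centre of its underside. Stays where it is.
- empty_bin_1: Loose blue plastic picking bin, 110 mm (x) by 105 mm (y) by 68 mm high, empty; origin at the centre of its underside. Stays where it is.
- empty_bin_2: Loose blue plastic picking bin, 110 mm (x) by 105 mm (y) by 68 mm high, not full: only two brass fittings on its floor; origin at the centre of its underside. Stays where it is.
- tape_roll: Loose cardboard-brown roll of tape lying flat on the bench, 90 mm across, 24 mm high; origin at the centre of its underside. Not to be moved.
- coupling: Loose steel pipe coupling standing on the board's front strip, 28 mm across, 32 mm high; origin at the centre of its underside. Not to be moved.
- carton: Loose small carton on the bench to the right of the board, 90 x 70 x 60 mm high; origin at the centre of its underside. Not to be moved.
- screwdriver: Loose screwdriver lying on the bench to the left of the board; origin in it, along its x axis, about 30 mm high at most. Not to be moved.

How it is judged:
By the outcome, as a careful person would: the job done as asked, in the order asked, and still so for the second after the job is handed in, with the robot touching nothing.
It also fails if it takes over 58 s, if anything falls off the work surface, if the arm or the gripper's body presses on something with over 40 N, if the wrist force passes 120 N, or if a joint passes its speed limit or range.

ROBOT

A 7-joint arm with a two-finger parallel gripper is mounted at the origin on the work surface. World frame = base frame: x ahead of the robot, y to its left, z up, the work surface at z = 0. Lengths are in m, angles in rad, forces in N, time in s.
With the tool pointing down it reaches from about 0.4 to 0.85 m from the base axis. Payload 4.4 kg.
Tool frame: the origin (TCP) lies midway between the tips of the shut fingers; the grasp point (between the pads) lies 19 mm behind it; x points along the fingers, y is the direction in which the jaws open and shut, and the axes are right-handed (so a half turn about x gives the same grasp; the last joint's range is limited). The gripper opens to 94 mm and grips with 3 to 60 N. Pads are 16 mm wide; open, the fingers measure 119 mm over their backs; the gripper's body (75 mm by 177 mm) begins 78 mm behind the grasp point.
Start: joints at [-1.391, 0.628, 0.038, 1.517, -0.027, 0.996, -0.02], TCP at [0.158, 0.63, 0.205] pointing down, gripper open.
Joint ranges: [-3.06, 3.06], [-0.37, 2.12], [-1.25, 1.32], [0.18, 2.47], [-1.1, 4.24], [0.23, 1.98], [-2.94, 2.94]. Speed limits (rad/s): [2.57, 2.57, 3.14, 3.14, 3.14, 3.14, 3.14].

INTERFACE

Orientations are given as [roll, pitch, yaw] about the fixed x, y, z axes, in that order (R = Rz(yaw) Ry(pitch) Rx(roll)).
In Python, from workcell import readout, eyes, ctrl gives the robot as it stands.
- The arm moves only by the shell command python3 -m pendant 'ROWS' [FORCE]. ROWS is JSON, a list of rows, each an object of numbers: "wx", "wy", "wz": the turn, a rotation vector about the world's x, y, z scaled (see below); "dx", "dy", "dz": the shift along the world's x, y, z scaled (see below); "grip": the finger opening in mm, from 0 to 94. In form: [{"wx": .., "wy": .., "wz": .., "dx": .., "dy": .., "dz": .., "grip": ..}, ...]. A call has 1 to 20 rows; each row shifts and turns the pose as measured when the row begins; what a row does not reach is not made up. The controller multiplies each number of a shift by 20 cm and each number of a turn by 1.5 rad. A row lasts 1/8 s, in which the tool goes at most 62.5 mm and 10.7 degrees, less where a joint would pass 70% of its speed; a pose out of reach is approached as far as the arm can. A call with a number of a shift or a turn outside -1 to 1 is refused whole. A call with a gripper value outside its range is refused whole. The fingers move at their own pace and stop on an object; FORCE is the grip in N (left out, the last holds). Time passes only in rows, so rows that do not move let the fingers close. It gives the time, the measured TCP pose, the force and the opening at its end, in the units of the state.
- readout.get_state(): the state, without advancing time (a new reading comes with each control period).
- eyes.get_image(name): name is "scene" or "side" or "wrist"; returns a dict with "frame" (420x560x3 uint8, red, green, blue), "fx", "fy", "cx", "cy" (pixels), "k1" (the pictures are not rectified: a ray, as slopes to the right and down, at radius r is drawn at 1 + k1 r^2 times it, then the intrinsics apply), "eye" and "attitude" of the camera in the world. Camera axes: x right, y up, looking along -z (the intrinsics and any distortion apply to the point x, -y, -z); pixel columns grow to the right and rows downward; lengths in m; the calibration is good to about 2 mm. A picture is of the moment at which its call begins. There is no depth.
- ctrl.job_done(): hands the job in, once; it reports no verdict.
The state is a dict: "clock": time; "qpos": joint angles; "joint_velocities": joint speeds; "tau": joint torques, N m; "eef_pos": TCP position; "ee_rot": TCP orientation; "force": force on the tool from outside, world axes, zero at the start; "ft_torque": the same for the moment, N m; "gripper_width": opening from 0.0 (shut) to 1.0 (fully open).
Only numpy, scipy, OpenCV 4.12 (cv2) and the standard library are available. Lean on these libraries where they do the work, as an engineer would, in place of code of your own. Each camera call takes 0.05 s, during which the arm holds its last target.

## Working session

There is one attempt and no reset: what is moved stays moved. The work goes in short steps, Python scripts to look and compute and a shell command to move; the robot and the scene stay as the last step left them, time stands still between calls to the robot, and variables do not carry over. Pictures are saved under pics/ and viewed, and the job is handed in when it is done.

```bash
mkdir -p pics; cat > look.py <<'E'
import sys,cv2,numpy as np
from workcell import readout,eyes,ctrl
def cam(n,tag):
    im=eyes.get_image(n); cv2.imwrite(f'pics/{n}_{tag}.png',im['frame'][:,:,::-1]); 
    import pickle; pickle.dump(im,open(f'pics/{n}_{tag}.pkl','wb')); return im
def rot(im):
    a=np.array(im['attitude'],float)
    if a.shape==(3,3): return a
    from scipy.spatial.transform import Rotation as R
    return R.from_euler('xyz',a).as_matrix() if a.size==3 else R.from_quat(a).as_matrix()
def ray(im,u,v):
    xd=(u-im['cx'])/im['fx'];yd=(v-im['cy'])/im['fy'];x,y=xd,yd
    for _ in range(30):
        s=1+im['k1']*(x*x+y*y);x,y=xd/s,yd/s
    return np.array(im['eye']),rot(im)@np.array([x,-y,-1.])
def onz(im,u,v,z):
    e,d=ray(im,u,v); return e+d*(z-e[2])/d[2]
E
python3 - <<'E'
from look import *
print(readout.get_state())
for n in('scene','side','wrist'):
    im=cam(n,'0'); print(n,{k:v for k,v in im.items() if k!='frame'})
E
```

```text
{'clock': 0.0, 'qpos': array([-1.39076144,  0.62932839,  0.03848017,  1.51837149, -0.02700324,
        0.9962521 , -0.01999197]), 'joint_velocities': array([-0.00245533, -0.00069662, -0.00010264,  0.00085561,  0.00022174,
        0.00091475, -0.00099962]), 'tau': array([ 5.63583999e-04, -5.49710405e+01,  1.14336602e+00, -1.86643660e+01,
       -5.22864726e-02,  2.34660931e-02,  1.54786057e-04]), 'eef_pos': array([0.1580218 , 0.62982246, 0.20456518]), 'ee_rot': array([-1.54748226,  1.56895605, -1.79334187]), 'force': array([ 0.52507716, -0.04190835, -0.40074274]), 'ft_torque': array([-0.00407022,  0.05359612, -0.01223629]), 'gripper_width': 0.9968433733672104}
scene {'fx': 415.0492386036672, 'fy': 415.0492386036672, 'cx': 279.36933518345626, 'cy': 206.09579213583743, 'k1': -0.09530030699917202, 'eye': array([1.18022568, 0.35226403, 1.19790412]), 'attitude': array([ 0.59663069, -0.00331494,  2.06380682])}
side {'fx': 500.2958831254862, 'fy': 500.2958831254862, 'cx': 276.5035826414412, 'cy': 211.61644922249334, 'k1': -0.14793113255924273, 'eye': array([ 0.10637962, -1.38309066,  0.97189549]), 'attitude': array([ 1.02033478, -0.01346961, -0.30158094])}
wrist {'fx': 314.2577489326364, 'fy': 314.2577489326364, 'cx': 276.86264399196557, 'cy': 211.57480605208306, 'k1': -0.07462096655817975, 'eye': array([0.08129061, 0.64960968, 0.38443172]), 'attitude': array([-0.27509455,  0.00138619,  1.32619561])}
```

View pics/scene_0.png

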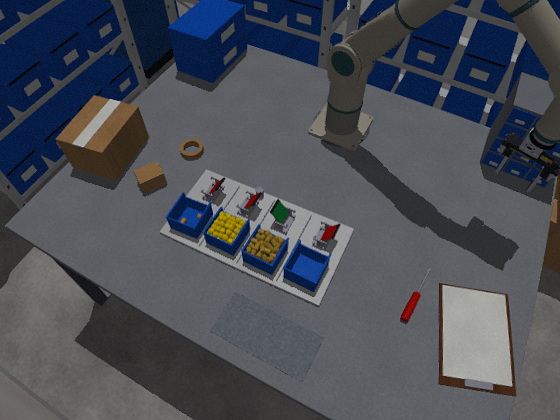

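View pics/side_0.png

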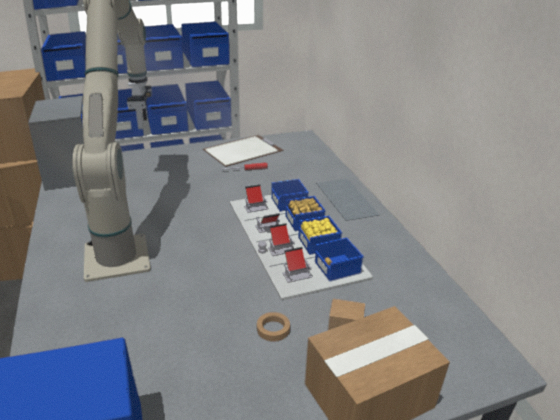

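View pics/wrist_0.png

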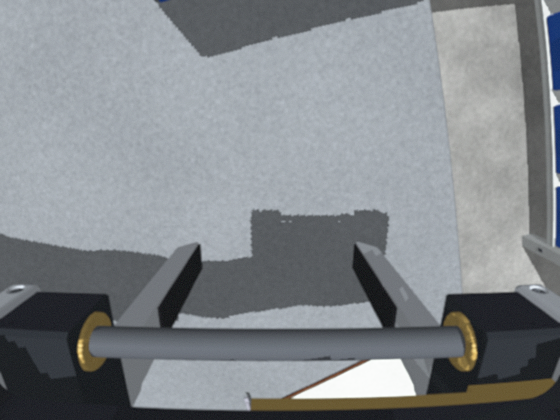

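```bash
python3 - <<'E'
import cv2,numpy as np
a=cv2.imread('pics/scene_0.png')[165:305,150:365];b=cv2.imread('pics/side_0.png')[170:300,220:385]
cv2.imwrite('pics/z1.png',cv2.resize(a,(796,518),interpolation=cv2.INTER_CUBIC));cv2.imwrite('pics/z2.png',cv2.resize(b,(742,585),interpolation=cv2.INTER_CUBIC))
E
```

```text
(no output)
```

View pics/z1.png

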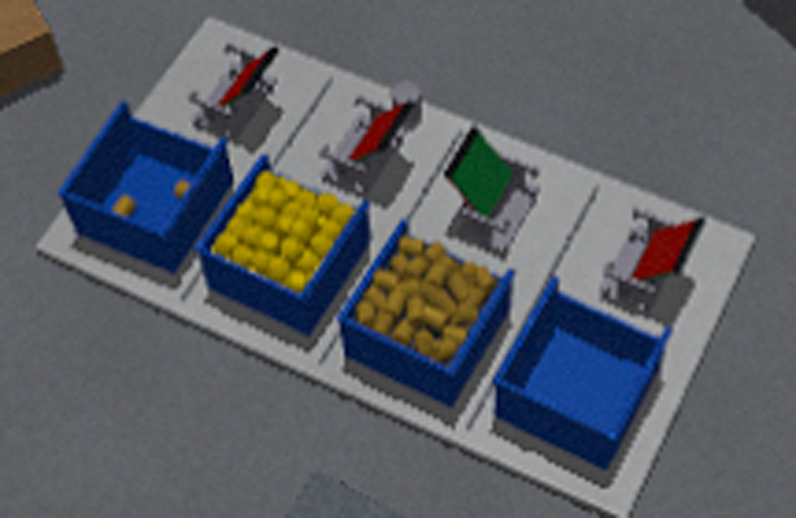

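View pics/z2.png

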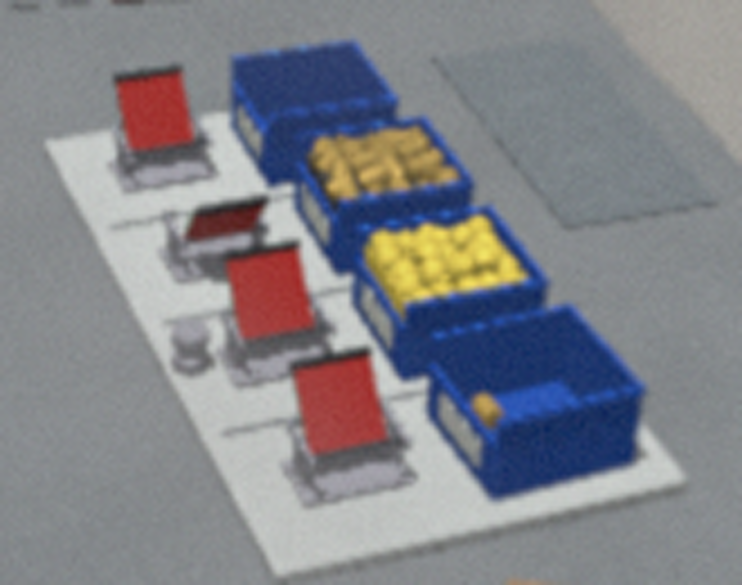

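```bash
python3 - <<'E'
from look import *
import pickle
from scipy.spatial.transform import Rotation as R
sc=pickle.load(open('pics/scene_0.pkl','rb'));sd=pickle.load(open('pics/side_0.pkl','rb'))
# board corners by white mask in scene
for im,z0,nm in((sc,(155,170,365,310),'sc'),(sd,(225,185,375,305),'sd')):
    print(nm)
    hsv=cv2.cvtColor(im['frame'],cv2.COLOR_RGB2HSV)
    m=((hsv[...,2]>(155 if nm=='sc' else 175))&(hsv[...,1]<40)).astype('uint8')*255
    x0,y0,x1,y1=z0; mm=np.zeros_like(m);mm[y0:y1,x0:x1]=m[y0:y1,x0:x1]
    cs=cv2.findContours(mm,0,2)[0]; cs=[c for c in cs if cv2.contourArea(c)>40]
    h=cv2.convexHull(np.vstack(cs)); p=cv2.approxPolyDP(h,5,True)[:,0]
    print(p.tolist())
    for q in p: print(q,onz(im,*q,0.012).round(4))
print('manual scene')
for q in [(206.7,169.6),(354,228.5),(319,304.7),(160.3,231.8)]: print(onz(sc,*q,.012).round(4))
print('manual side')
for q in [(45,145),(280,577),(686,482)]: print(onz(sd,220+q[0]/4.5,170+q[1]/4.5,.012).round(4))
print(R.from_euler('xyz',[-1.54748226,1.56895605,-1.79334187]).as_matrix().round(3))
E
```

```text
sc
[[352, 229], [318, 304], [180, 240], [281, 200]]
[352 229] [0.435  0.2319 0.012 ]
[318 304] [0.726 0.244 0.012]
[180 240] [ 0.7429 -0.2492  0.012 ]
[281 200] [ 0.4435 -0.0326  0.012 ]
sd
[[231, 201], [270, 195], [371, 276], [282, 297]]
[231 201] [0.4401 0.2279 0.012 ]
[270 195] [0.5957 0.2312 0.012 ]
[371 276] [ 0.7497 -0.3335  0.012 ]
[282 297] [ 0.4589 -0.3467  0.012 ]
manual scene
[ 0.4529 -0.3381  0.012 ]
[0.43  0.237 0.012]
[0.7266 0.2476 0.012 ]
[ 0.749  -0.3261  0.012 ]
manual side
[0.4345 0.22   0.012 ]
[ 0.4579 -0.352   0.012 ]
[ 0.7516 -0.3397  0.012 ]
[[-0.     0.243  0.97 ]
 [-0.002  0.97  -0.243]
 [-1.    -0.002  0.   ]]
```

Only the tag of the yellow-cap bin (lane −70) is wrong: it shows red and should be green. Next I'll swing above the board with the fingers shut for a top view.

```bash
python3 -m pendant '[{"dz":0.1,"grip":0},{"dx":0.12,"dy":-0.2,"dz":0.1,"wz":-0.12,"grip":0},{"dx":0.12,"dy":-0.22,"dz":0.1,"wz":-0.12,"grip":0},{"dx":0.12,"dy":-0.22,"dz":0.1,"wz":-0.12,"grip":0},{"dx":0.12,"dy":-0.22,"wz":-0.12,"grip":0},{"dx":0.12,"dy":-0.22,"wz":-0.12,"grip":0},{"dx":0.12,"dy":-0.22,"wz":-0.12,"grip":0},{"dx":0.12,"dy":-0.22,"wz":-0.12,"grip":0},{"dx":0.12,"dy":-0.22,"grip":0},{"dx":0.12,"dy":-0.22,"grip":0},{"dx":0.12,"dy":-0.22,"grip":0},{"grip":0}]'
python3 - <<'E'
from look import *
s=readout.get_state();print(s['clock'],s['eef_pos'],s['ee_rot'],s['qpos'],s['force'])
E
```

```text
0.15 [0.15802392 0.63002015 0.20480459] [-1.57501309  1.5694508  -1.82080566] [-1.39077397  0.62910331  0.03843025  1.51807611 -0.02699689  0.99627574
 -0.01998801] [ 0.55077934 -0.04047628  0.73134321]validation failed for argument at $[0]...
```

The call was refused, probably because every row needs all its keys. I'll send full rows.

```bash
python3 -m pendant '[{"wx":0,"wy":0,"wz":0,"dx":0,"dy":0,"dz":0.1,"grip":0},{"wx":0,"wy":0,"wz":-0.12,"dx":0.12,"dy":-0.2,"dz":0.1,"grip":0},{"wx":0,"wy":0,"wz":-0.12,"dx":0.12,"dy":-0.22,"dz":0.1,"grip":0},{"wx":0,"wy":0,"wz":-0.12,"dx":0.12,"dy":-0.22,"dz":0.1,"grip":0},{"wx":0,"wy":0,"wz":-0.12,"dx":0.12,"dy":-0.22,"dz":0,"grip":0},{"wx":0,"wy":0,"wz":-0.12,"dx":0.12,"dy":-0.22,"dz":0,"grip":0},{"wx":0,"wy":0,"wz":-0.12,"dx":0.12,"dy":-0.22,"dz":0,"grip":0},{"wx":0,"wy":0,"wz":-0.12,"dx":0.12,"dy":-0.22,"dz":0,"grip":0},{"wx":0,"wy":0,"wz":0,"dx":0.12,"dy":-0.22,"dz":0,"grip":0},{"wx":0,"wy":0,"wz":0,"dx":0.12,"dy":-0.22,"dz":0,"grip":0},{"wx":0,"wy":0,"wz":0,"dx":0.12,"dy":-0.22,"dz":0,"grip":0},{"wx":0,"wy":0,"wz":0,"dx":0,"dy":0,"dz":0,"grip":0}]'
python3 - <<'E'
from look import *
s=readout.get_state();print(s['clock'],s['eef_pos'],s['ee_rot'],s['qpos'],s['force'])
E
```

```text
clock: 1.65
eef_pos: [0.4012, 0.1783, 0.2847]
ee_rot: [-2.586, 1.565, 2.15]
force: [0.2, 0.3, -0.5]
gripper_width: 0.005
1.65 [0.40116101 0.17825004 0.28466519] [-2.5860194   1.56548601  2.14962266] [-0.88357987  0.25100473  0.5131767   1.96774144 -0.15570162  0.96083905
 -0.2708475 ] [ 0.17531652  0.33172047 -0.46505901]
```

```bash
python3 -m pendant '[{"wx":0,"wy":0,"wz":0,"dx":0.12,"dy":-0.22,"dz":0,"grip":0},{"wx":0,"wy":0,"wz":0,"dx":0.12,"dy":-0.22,"dz":0,"grip":0},{"wx":0,"wy":0,"wz":0,"dx":0.12,"dy":-0.22,"dz":0,"grip":0},{"wx":0,"wy":0,"wz":0,"dx":0.12,"dy":-0.22,"dz":0,"grip":0},{"wx":0,"wy":0,"wz":0,"dx":0.12,"dy":-0.22,"dz":0,"grip":0},{"wx":0,"wy":0,"wz":0,"dx":0,"dy":0,"dz":0,"grip":0},{"wx":0,"wy":0,"wz":0,"dx":0,"dy":0,"dz":0,"grip":0}]'
python3 - <<'E'
from look import *
from scipy.spatial.transform import Rotation as R
s=readout.get_state();print(s['eef_pos'],s['force'],s['qpos']);print(R.from_euler('xyz',s['ee_rot']).as_matrix().round(3))
im=cam('wrist','1');print(im['eye'],im['attitude'])
E
```

```text
clock: 2.52
eef_pos: [0.5225, -0.0381, 0.2828]
ee_rot: [-2.562, 1.559, 2.188]
force: [-0.4, 0.6, -0.7]
gripper_width: 0.009
[ 0.52247233 -0.03806228  0.28277223] [-0.3613223   0.58554172 -0.70771742] [-0.36237408  0.40924006  0.56123257  1.76536348 -0.25669575  1.04724645
  0.33119803]
[[-0.007  0.999  0.038]
 [ 0.01   0.038 -0.999]
 [-1.    -0.006 -0.01 ]]
[0.52065164 0.03943537 0.46329446] [-0.26499631  0.00617798  0.0392993 ]
```

View pics/wrist_1.png

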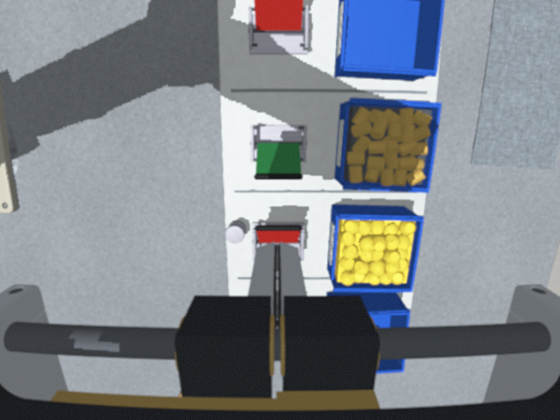

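The wrist view has tag_b's bar at about row 229, cols 257–301. Tag_c (green) has its bar at row 177, and the coupling is at (235,232). Now their positions.

```bash
python3 - <<'E'
from look import *
import pickle
im=pickle.load(open('pics/wrist_1.pkl','rb'));f=im['frame']
def bar(n,x0,x1,y0,y1):
    g=f[y0:y1,x0:x1].max(2); m=(g<45).astype('uint8')
    k,lab,st,ce=cv2.connectedComponentsWithStats(m); i=1+np.argmax(st[1:,2]); 
    a,b,w,h=st[i,:4]; print(n,a+x0,b+y0,w,h,'mid',onz(im,*(ce[i]+[x0,y0]),.083).round(4),'ends',onz(im,a+x0,ce[i][1]+y0,.083).round(4),onz(im,a+x0+w-1,ce[i][1]+y0,.083).round(4))
bar('b',245,315,220,240);bar('c',245,315,168,185)
print('coupling',onz(im,235,229,.044).round(4))
for q in[(232,278),(328,278),(235,191),(410,192)]:print(onz(im,*q,.012).round(4))
E
```

```text
b 266 226 35 4 mid [ 0.5332 -0.0827  0.083 ] ends [ 0.5093 -0.0836  0.083 ] [ 0.5525 -0.0819  0.083 ]
c 267 174 34 4 mid [ 0.5289 -0.018   0.083 ] ends [ 0.5086 -0.0188  0.083 ] [ 0.5487 -0.0172  0.083 ]
coupling [ 0.4647 -0.1022  0.044 ]
[ 0.4558 -0.1952  0.012 ]
[ 0.608  -0.1888  0.012 ]
[ 0.4601 -0.0543  0.012 ]
[ 0.7184 -0.045   0.012 ]
```

```bash
python3 -m pendant '[{"wx":0,"wy":0,"wz":0,"dx":0.01,"dy":-0.065,"dz":0,"grip":0},{"wx":0,"wy":0,"wz":0,"dx":0,"dy":0,"dz":-0.15,"grip":0},{"wx":0,"wy":0,"wz":0,"dx":0,"dy":0,"dz":-0.15,"grip":0},{"wx":0,"wy":0,"wz":0,"dx":0,"dy":0,"dz":-0.15,"grip":0},{"wx":0,"wy":0,"wz":0,"dx":0,"dy":0,"dz":-0.15,"grip":0},{"wx":0,"wy":0,"wz":0,"dx":0,"dy":0,"dz":-0.1,"grip":0},{"wx":0,"wy":0,"wz":0,"dx":0,"dy":0,"dz":0,"grip":0}]'
```

```text
clock: 3.45
eef_pos: [0.5246, -0.0473, 0.1406]
ee_rot: [-2.936, 1.56, 1.826]
force: [0.4, 0.1, -0.1]
gripper_width: 0.002
```

```bash
python3 -m pendant '[{"wx":0,"wy":0,"wz":0,"dx":0,"dy":-0.022,"dz":-0.05,"grip":0},{"wx":0,"wy":0,"wz":0,"dx":0,"dy":0,"dz":-0.06,"grip":0},{"wx":0,"wy":0,"wz":0,"dx":0,"dy":0,"dz":0,"grip":0}]'
python3 - <<'E'
from look import *
im=cam('wrist','2')
import pickle
E
```

```text
clock: 3.82
eef_pos: [0.5259, -0.0519, 0.1191]
ee_rot: [3.046, 1.56, 1.527]
force: [0.2, 0.0, -0.7]
gripper_width: 0.004
```

View pics/wrist_2.png

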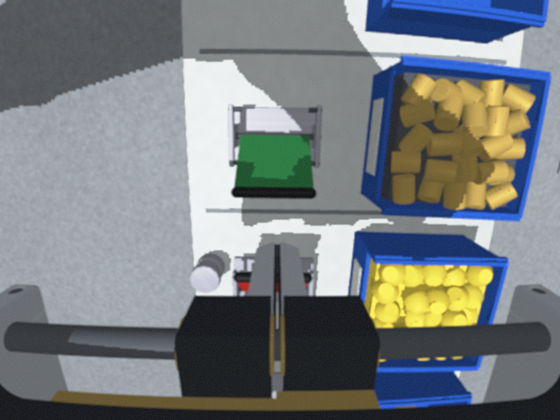

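Fingertips (row ≈245) sit between the two bars (rows 192 and 275), so I descend.

```bash
python3 -m pendant '[{"wx":0,"wy":0,"wz":0,"dx":0,"dy":0,"dz":-0.08,"grip":0},{"wx":0,"wy":0,"wz":0,"dx":0,"dy":0,"dz":-0.08,"grip":0},{"wx":0,"wy":0,"wz":0,"dx":0,"dy":0,"dz":-0.06,"grip":0},{"wx":0,"wy":0,"wz":0,"dx":0,"dy":0,"dz":0,"grip":0}]'
```

```text
clock: 4.38
eef_pos: [0.5262, -0.0519, 0.0724]
ee_rot: [2.97, 1.56, 1.451]
force: [0.1, 0.7, 0.4]
gripper_width: 0.005
```

```bash
python3 -m pendant '[{"wx":0,"wy":0,"wz":0,"dx":0,"dy":-0.04,"dz":0,"grip":0},{"wx":0,"wy":0,"wz":0,"dx":0,"dy":-0.03,"dz":0,"grip":0},{"wx":0,"wy":0,"wz":0,"dx":0,"dy":-0.03,"dz":0,"grip":0},{"wx":0,"wy":0,"wz":0,"dx":0,"dy":-0.03,"dz":0,"grip":0},{"wx":0,"wy":0,"wz":0,"dx":0,"dy":-0.03,"dz":0,"grip":0},{"wx":0,"wy":0,"wz":0,"dx":0,"dy":-0.03,"dz":0,"grip":0},{"wx":0,"wy":0,"wz":0,"dx":0,"dy":-0.03,"dz":0,"grip":0},{"wx":0,"wy":0,"wz":0,"dx":0,"dy":-0.03,"dz":0,"grip":0}]'
python3 -c "
from look import *
cam('wrist','3');cam('side','3')"
```

```text
clock: 5.38
eef_pos: [0.5272, -0.1059, 0.0736]
ee_rot: [2.733, 1.56, 1.214]
force: [0.4, -0.3, -0.2]
gripper_width: 0.006
```

View pics/wrist_3.png

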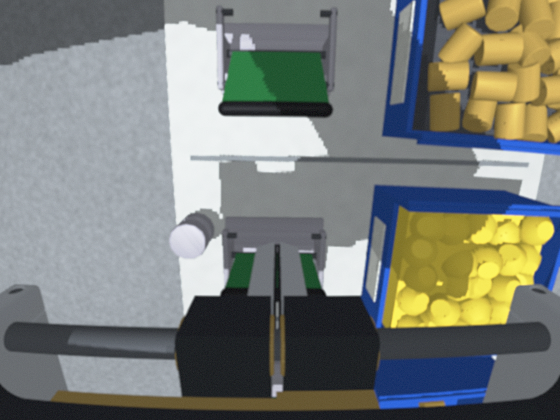

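The wrist view shows green on both sides of the fingers (row ≈270), so tag_b has probably fallen over. I'll check the side view.

```bash
python3 -c "
import cv2
b=cv2.imread('pics/side_3.png')[170:300,220:385]
cv2.imwrite('pics/z3.png',cv2.resize(b,(742,585),interpolation=cv2.INTER_CUBIC))"
```

```text
(no output)
```

View pics/z3.png

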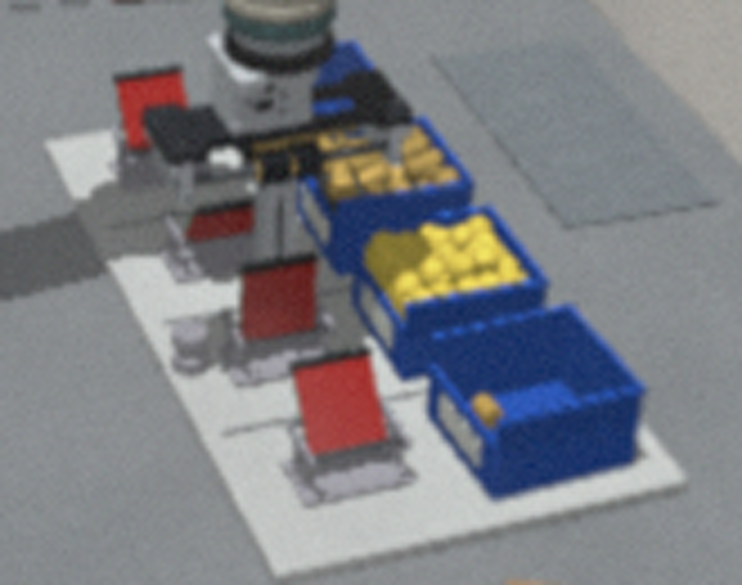

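Tag_b is about upright and still against the fingers (bar at (280,265) in the crop), so I push about 12 mm further.

```bash
python3 -m pendant '[{"wx":0,"wy":0,"wz":0,"dx":0,"dy":-0.03,"dz":0,"grip":0},{"wx":0,"wy":0,"wz":0,"dx":0,"dy":-0.02,"dz":0,"grip":0},{"wx":0,"wy":0,"wz":0,"dx":0,"dy":-0.02,"dz":0,"grip":0},{"wx":0,"wy":0,"wz":0,"dx":0,"dy":0,"dz":0,"grip":0}]'
python3 -c "
from look import *
b=cam('side','4')['frame'][170:300,220:385,::-1]
cv2.imwrite('pics/z4.png',cv2.resize(b,(742,585),interpolation=cv2.INTER_CUBIC))"
```

```text
clock: 5.98
eef_pos: [0.5271, -0.1213, 0.0735]
ee_rot: [2.718, 1.56, 1.197]
force: [0.1, 0.9, -0.5]
gripper_width: 0.009
```

View pics/z4.png

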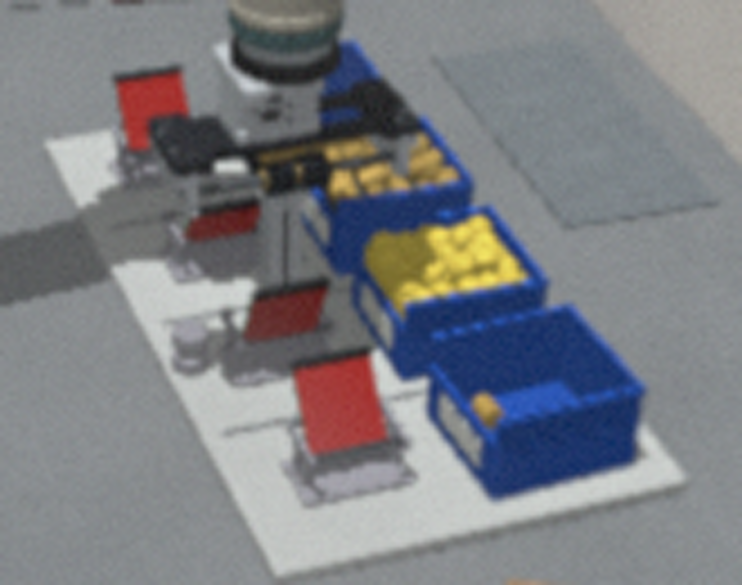

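Tag_b now leans to −y. I'll wait a moment to see whether it drops onto its stop.

```bash
python3 -m pendant '[{"wx":0,"wy":0,"wz":0,"dx":0,"dy":0,"dz":0,"grip":0},{"wx":0,"wy":0,"wz":0,"dx":0,"dy":0,"dz":0,"grip":0},{"wx":0,"wy":0,"wz":0,"dx":0,"dy":0,"dz":0,"grip":0}]'
python3 -c "
from look import *
b=cam('side','5')['frame'][170:300,220:385,::-1]
cv2.imwrite('pics/z5.png',cv2.resize(b,(742,585),interpolation=cv2.INTER_CUBIC))"
```

```text
clock: 6.4
eef_pos: [0.5271, -0.1204, 0.0735]
ee_rot: [2.758, 1.56, 1.239]
force: [-0.8, 0.3, 0.6]
gripper_width: 0.005
```

View pics/z5.png

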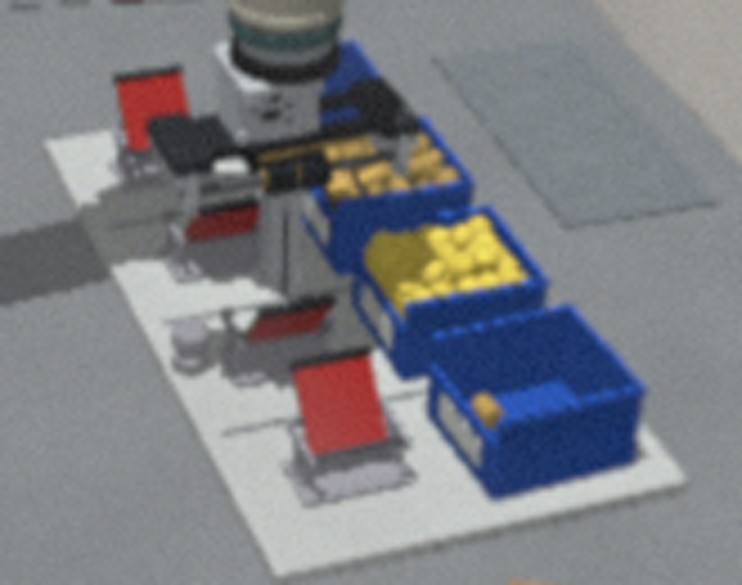

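It has dropped further and matches tag_c, away from the fingers. I'll back off a little and lift straight up.

```bash
python3 -m pendant '[{"wx":0,"wy":0,"wz":0,"dx":0,"dy":0.05,"dz":0,"grip":0},{"wx":0,"wy":0,"wz":0,"dx":0,"dy":0,"dz":0.1,"grip":0},{"wx":0,"wy":0,"wz":0,"dx":0,"dy":0,"dz":0.15,"grip":0},{"wx":0,"wy":0,"wz":0,"dx":0,"dy":0,"dz":0.15,"grip":0},{"wx":0,"wy":0,"wz":0,"dx":0,"dy":0,"dz":0.15,"grip":0},{"wx":0,"wy":0,"wz":0,"dx":0,"dy":0,"dz":0.15,"grip":0},{"wx":0,"wy":0,"wz":0,"dx":-0.1,"dy":0.2,"dz":0.15,"grip":0},{"wx":0,"wy":0,"wz":0,"dx":-0.1,"dy":0.2,"dz":0.1,"grip":0},{"wx":0,"wy":0,"wz":0,"dx":-0.1,"dy":0.2,"dz":0,"grip":0},{"wx":0,"wy":0,"wz":0,"dx":-0.1,"dy":0.2,"dz":0,"grip":0},{"wx":0,"wy":0,"wz":0,"dx":0,"dy":0,"dz":0,"grip":0},{"wx":0,"wy":0,"wz":0,"dx":0,"dy":0,"dz":0,"grip":0}]'
python3 -c "
from look import *
cam('wrist','6')
a=cam('scene','6')['frame'][165:305,150:365,::-1]
cv2.imwrite('pics/z6.png',cv2.resize(a,(796,518),interpolation=cv2.INTER_CUBIC))
b=cam('side','6')['frame'][170:300,220:385,::-1]
cv2.imwrite('pics/z7.png',cv2.resize(b,(742,585),interpolation=cv2.INTER_CUBIC))"
```

```text
clock: 7.95
eef_pos: [0.4424, 0.0637, 0.2688]
ee_rot: [2.966, 1.554, 1.454]
force: [0.4, 0.0, 0.5]
gripper_width: 0.007
```

View pics/z6.png

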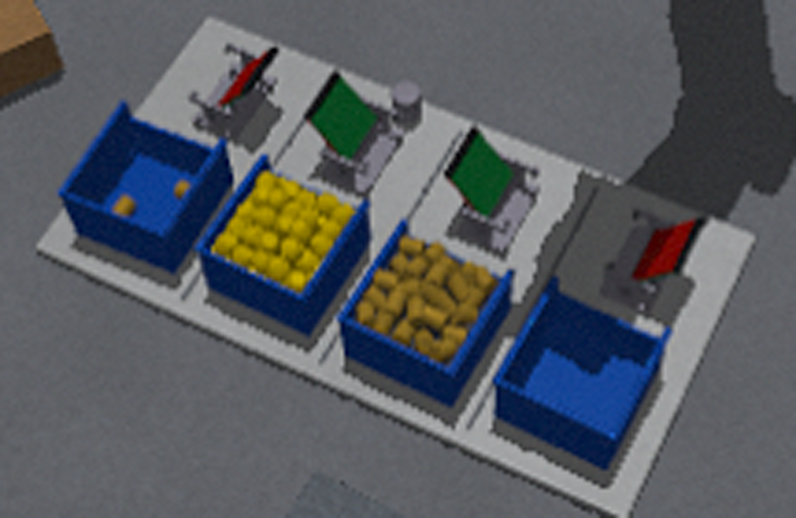

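View pics/z7.png

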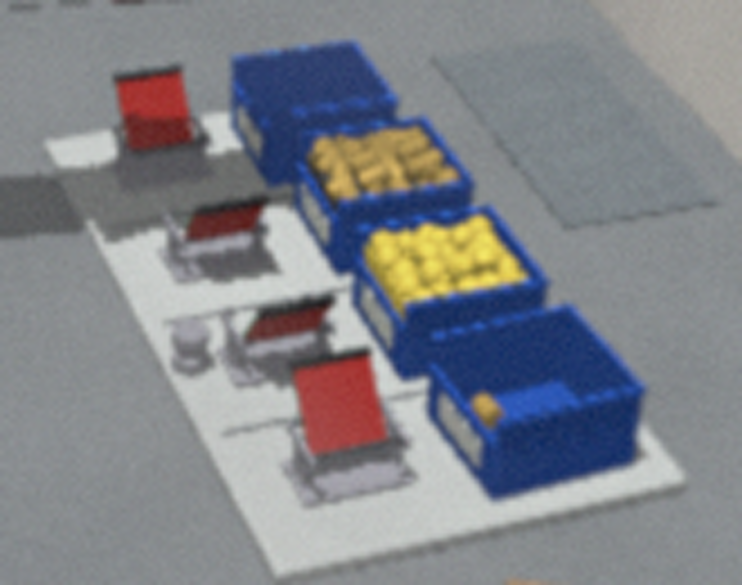

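View pics/wrist_6.png

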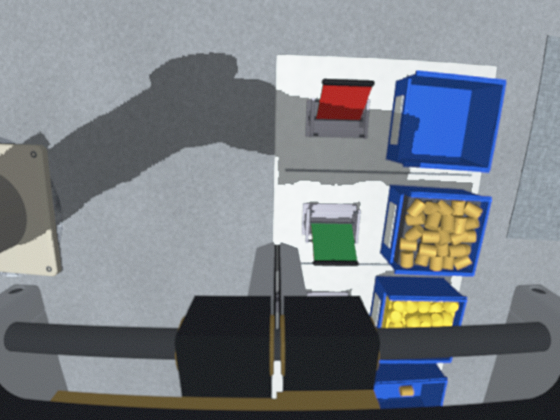

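The scene view now shows green, green in front of the yellow-cap and brass bins (at (343,115) and (480,170) in the crop). The two tags in front of the bins that are not full show red. Tag_b has the same tilt as tag_c, and nothing else has moved, so I hand in the job.

```bash
python3 -c "
from look import *
print(ctrl.job_done())"
```

```text
the job is handed in; nothing more can be done
None
```

The tags now show green only in front of the two full bins, and the job is handed in at about 8 s on the robot's clock.

- **What was wrong:** only the tag in front of the full yellow-cap bin (lane y = −70 mm, called tag_b in my steps) showed red. The other three were already correct.
- **What I did:** with the fingers shut, I lowered them into the gap beside that tag. I pushed its bar gently past upright and it dropped over by itself. Force readings between moves stayed at about 1 N. I then backed off, lifted clear and moved away.
- **Last checks:** the final scene and side pictures show green, green for the yellow-cap and brass bins, and red, red for the empty bin and the two-fitting bin. The flipped tag lies at the same tilt as the other green one, so it looks to be on its stop; I judged this by eye. The bins and the coupling look unmoved. I did not look again at the tape roll, carton or screwdriver, but the fingers never went near them.
- **What failed or disagreed:**
  - My first move call was refused because its rows lacked some keys, and nothing moved.
  - The first push stopped with the tag about upright, so I pushed about 15 mm more.
  - Rough board estimates from the scene and side views differed by up to 15 mm in y, so I used the wrist view to place the fingers.

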